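# Unlock the cash box and hold the key turned

## Robot

A 6-joint arm with a two-finger parallel gripper is mounted at the origin on a cart in front of the work surface, level with it; the furniture and walls round the work are solid. World frame = base frame: x ahead of the robot, y to its left, z up, the work surface at z = 0. Lengths are in m, angles in rad, forces in N, time in s.
With the tool pointing down it reaches from about 0.3 to 0.85 m from the base axis. Payload 4.2 kg.
Tool frame: the origin (TCP) lies midway between the tips of the shut fingers; the grasp point (between the pads) lies 19 mm behind it; z points along the fingers, y is the line along which they close (so a half turn about z gives the same grasp; the last joint's range is limited). The gripper opens to 91 mm and grips with 3 to 60 N. Pads are 32 mm wide; open, the fingers measure 118 mm over their backs; the gripper's body (76 mm by 178 mm) begins 60 mm behind the grasp point.
Start: joints at [-1.283, 0.32, 1.565, -0, 1.257, -0.02], TCP at [0.174, -0.548, 0.214] pointing down, gripper open.
Joint ranges: [-3.11, 3.11], [-0.84, 2.01], [0.21, 2.61], [-1.34, 4.49], [0.05, 2.63], [-2.56, 2.56]. Speed limits (rad/s): [2.57, 2.57, 3.14, 3.14, 3.14, 3.14].

## Interface

Orientations are given as a rotation vector (axis times angle).
In Python, from station import r, optics gives the robot as it stands.
- The arm moves only by the shell command python3 -m creep 'ROWS' [FORCE]. ROWS is JSON, a list of rows, each an object with "claw": the closure, from 0 (fully open) to 1 (shut); "slide": the shift along the tool's x, y, z in units of 30 mm (1.0 is 30 mm), a list of three; "rotation": the turn, a rotation vector about the tool's x, y, z in rad, a list of three. A call has 1 to 5 rows; each row shifts and turns the commanded pose from where the row before left it, along the tool's axes as they then stand; what a row does not reach is not made up. A row lasts 1/10 s, in which the tool goes at most 50 mm and 8.59 degrees, less where a joint would pass 70% of its speed; a pose out of reach is approached as far as the arm can. A call is refused whole if a number of a shift passes 1 or a number of a turn 0.15, either way. A call with a gripper value outside its range is refused whole. The fingers move at their own pace and stop on an object; FORCE is the grip in N (left out, the last holds). Time passes only in rows, so rows that do not move let the fingers close. It gives the time, the measured TCP pose, the force, the opening and the grip force at its end, in the units of the state.
- r.get_obs(): the state, without advancing time (a new reading comes with each control period).
- optics.get_image(name): name is "scene" or "top" or "wrist"; returns a dict with "img" (420x560x3 uint8, red, green, blue), "depth" (420x560 float32, m along the optical axis (not along the pixel's ray), 0 where there is no reading), "mtx" (3x3 intrinsics, pixels), "xyz" and "attitude" of the camera in the world; the wrist camera has in their place "hand_eye" (4x4, takes a point from camera to tool coordinates, whose origin is the TCP and whose axes are the flange's). Camera axes: x right, y up, looking along -z (the intrinsics and any distortion apply to the point x, -y, -z); pixel columns grow to the right and rows downward; lengths in m; the calibration is good to about 2 mm. The wrist camera is an equidistant fisheye: a pixel r from the principal point sees the ray r / f radians off the axis. A picture is of the moment at which its call begins: read the wrist's pose just before it.
- r.hand_in(): hands the job in; it is judged then, once.
The state is a dict: "time": time; "joint_positions": joint angles; "qvel": joint speeds; "effort": joint torques, N m; "ee_pos": TCP position; "eef_rot": TCP orientation; "contact_force": force on the tool from outside, world axes, zero at the start; "moment": the same for the moment, N m; "width": opening from 0.0 (shut) to 1.0 (fully open); "finger_force": force on a finger pad.
Only numpy, scipy, OpenCV 4.12 (cv2) and the standard library are available. Lean on these libraries where they do the work, as an engineer would, in place of code of your own. Each camera call takes 0.05 s, during which the arm holds its last target. There are 200 camera calls.

## Task

Take the big black-headed key out of the wooden key block and push it fully home, blade down, into the lock on the front deck of the grey cash box; the wafers inside are gummed up, so go gently and work it a little until it is in. Then turn it a full quarter clockwise, so that the sprung lid comes up ajar, and finish still holding the key turned, so that the lock cannot spring back while I lift the lid. Leave the smaller key in the block and do not disturb the things standing around.

Things in the scene. Friction and masses are not known exactly. Their poses are not given: they have to be found in the camera images.
- key_grip (a point): Big key, standing blade down in the wooden block: middle of its black head, to be pinched here. The head is a rounded slab 30 mm wide (this point's x axis), 9 mm thick (y) and 34 mm tall, a 14 mm loop on top; the key's top is 27 mm above this point. z points up along the key. 24 mm below this point is the underside of the shoulder. 50 g.
- spare_grip (a point): Not to be used: smaller all-steel key with a round 28 mm head, in the block's other slot, 70 mm from the big key. This point is 18 mm above the block's top; the key's top is 36 mm above the block.
- keyway (a point): Lock: centre of the keyway's mouth, level with the top of its steel collar (33 mm across, 4.5 mm above the deck; deck 80 mm above the counter). z up; the unturned keyway's long side (13.2 mm) runs along x, its width (5.2 mm) along y; this point does not turn with the lock. 2 mm chamfer, recessed 1.5 mm in the collar. Fully home, the shoulder rests on the collar, key_seat at this point.
- lock_plug (a joint): Turn of the lock, rad: 0 unturned, grows clockwise from above, stop at 1.571; a spring turns it back (0.03 to 0.11 N m). The lid is freed at about 1.2. The key has some 0.15 rad of play in it, so after a quarter turn of the key this reads about 1.4. Two gummed wafers resist the blade like thick grease, from about 19 and 7 mm before home; they block turning, short of force, until home.
- lid (a joint): Opening of the cash box lid, rad: 0 shut; once the cam has let go, a spring lifts it to about 0.05 (its front edge 8 mm up). The lid starts 27 mm behind the keyway, away from the robot, is as high as the deck, and has a folded carrying handle in its middle, 6 mm higher.
- cash_box: Grey steel cash box, 220 x 242 mm, 80 mm high, screwed to the counter; origin at the centre of its underside, x from the front deck (towards the robot) to the lid's hinge, z up. The keyway is 83 mm in front of the origin.
- key_block: Dark wooden block, 60 x 142 mm at its foot, 46 mm high, fixed to the counter; origin at the centre of its underside, y along its length. Its two slots lie 35 mm either side of the middle along y; the keys' heads stand with their width along y.
- honey_mid (a point): Bystander: glass honey jar with a red lid, 65 mm across, 100 mm tall; this point is half-way up.
- drum_mid (a point): Bystander: small drum-shaped cheese, 69 mm across, 46 mm tall; this point is half-way up.
- cup_mid (a point): Bystander: stoneware cup of tasting picks, 67 mm across, 106 mm tall with the picks; this point is 50 mm up.
- key_seat (a point): Big key: middle of the underside of its steel shoulder (22 x 9 mm), same axes. The flat blade below is 12 mm wide (x), 4 mm thick (y), 34 mm long, pointed over the last 7 mm, alike on both edges: it goes in either way round. In the block the shoulder rests on top. Pushing past the wafers at 5 to 15 mm/s takes 5 to 20 N; where it binds, easing back, rocking slightly and pushing again helps.
- wire_slicer: Fixed obstacle at the robot's left, not part of the job: marble cheese wire slicer, 200 x 290 mm slab; origin at its underside. The wooden handle of its raised wire arm stands 220 to 310 mm above the counter, 35 mm nearer the robot than the origin and 60 mm to the right of it: rise or go round it when coming from the left.

How it is judged:
On the way:
1. the big key is fully home in the lock (within 3 mm), the lock not yet turned (horizontal distance between key_grip and keyway below 0.005 m and z of key_grip in the frame of keyway below 0.027 m and angle between key_grip's own z axis and vertical below 0.12 rad and value of joint lock_plug below 0.35 rad), for 0.1 s.
At the end, for the whole second after the job is handed in: The big key is in the lock, home within 3 mm, upright and on the lock's axis within 5 mm, turned at least 1.25 rad (72 degrees) of the quarter turn, the lid has come up ajar (over 0.03 rad), and the fingers still hold the key (over 1 N) (horizontal distance between key_grip and keyway below 0.005 m and z of key_grip in the frame of keyway below 0.027 m and angle between key_grip's own z axis and vertical below 0.12 rad and value of joint lock_plug above 1.25 rad and value of joint lid above 0.03 rad and contact force between the fingers and cash_key above 1 N); the arm keeps its last pose, push and grip.
It fails at once if the smaller key shifted by more than 30 mm (distance of spare_grip from where it was at the start of the episode above 0.03 m).
It fails at once if the honey jar shifted by more than 30 mm (distance of honey_mid from where it was at the start of the episode above 0.03 m).
It fails at once if the small drum cheese shifted by more than 30 mm (distance of drum_mid from where it was at the start of the episode above 0.03 m).
It fails at once if the cup of picks shifted by more than 30 mm (distance of cup_mid from where it was at the start of the episode above 0.03 m).
It also fails if it takes over 61 s, if anything falls off the work surface, if the arm or the gripper's body presses on something with over 40 N, if the wrist force passes 120 N, or if a joint passes its speed limit or range.

## Working session

There is one attempt and no reset: what is moved stays moved. The work goes in short steps, Python scripts to look and compute and a shell command to move; the robot and the scene stay as the last step left them, time stands still between calls to the robot, and variables do not carry over. Pictures are saved under pics/ and viewed, at most 10 in all, crops included, and the job is handed in when it is done.

```bash
ls; mkdir -p pics
cat > h.py <<'E'
import numpy as np,cv2
from station import r,optics
from scipy.spatial.transform import Rotation as R
def rot(a):
    a=np.array(a,float)
    return a if a.shape==(3,3) else (R.from_rotvec(a).as_matrix() if a.size==3 else R.from_quat(a).as_matrix())
def cloud(d):
    K=np.array(d['mtx']);D=d['depth'];v,u=np.mgrid[:420,:560]
    P=np.stack([(u-K[0,2])/K[0,0]*D,-(v-K[1,2])/K[1,1]*D,-D],-1)
    return P@rot(d['attitude']).T+np.array(d['xyz'])
def save(n,i): cv2.imwrite(n,cv2.cvtColor(i,cv2.COLOR_RGB2BGR))
E
python3 - <<'E'
from h import *
for n in('scene','top'):
    d=optics.get_image(n);save(f'pics/{n}.png',d['img']);np.save(n+'.npy',cloud(d))
    print(n,d['xyz'],d['attitude'],d['mtx'])
w=optics.get_image('wrist');print(w['mtx'],w['hand_eye'],[k for k in w]);print(r.get_obs())
E
```

```text
pics
scene [-0.35642714 -0.6332298   0.81118551] [ 0.96107739 -0.45238291 -0.81667089] [[382.27819619   0.         274.62235339]
 [  0.         382.27819619 214.61588598]
 [  0.           0.           1.        ]]
top [0.40849307 0.09804199 1.62842241] [ 0.11113541 -0.08176955 -1.59256896] [[440.95015919   0.         283.49117856]
 [  0.         440.95015919 211.25560238]
 [  0.           0.           1.        ]]
[[325.1922621    0.         282.85950992]
 [  0.         325.1922621  209.67100399]
 [  0.           0.           1.        ]] [[ 7.45986049e-04  9.70150018e-01  2.42504403e-01  6.72489007e-02]
 [ 9.99999691e-01 -6.63920892e-04 -4.20128259e-04 -1.14816796e-03]
 [-2.46583698e-04  2.42504642e-01 -9.70150214e-01 -1.69641922e-01]
 [ 0.00000000e+00  0.00000000e+00  0.00000000e+00  1.00000000e+00]] ['img', 'depth', 'mtx', 'hand_eye']
{'time': 0.15, 'joint_positions': array([-1.28302486e+00,  3.20131855e-01,  1.56538609e+00, -2.54703089e-05,
        1.25741519e+00, -2.00592874e-02]), 'qvel': array([-2.07633613e-03, -8.40836696e-05, -2.57513131e-03, -4.71461447e-04,
        1.78906684e-04, -1.42980860e-04]), 'effort': array([ 3.69525751e-04, -4.12772155e+01, -2.32154506e+01,  7.27676041e-02,
        4.33465058e-02, -1.01012110e-04]), 'ee_pos': array([ 0.17407217, -0.54761613,  0.21332594]), 'eef_rot': array([-3.10314248e+00, -4.81441544e-01,  3.18587566e-04]), 'contact_force': array([-0.04481094, -0.11974497,  0.95888278]), 'moment': array([ 0.01329822, -0.03133485, -0.04064381]), 'finger_force': 0.0, 'width': 1.000645650933514}
```

View pics/top.png

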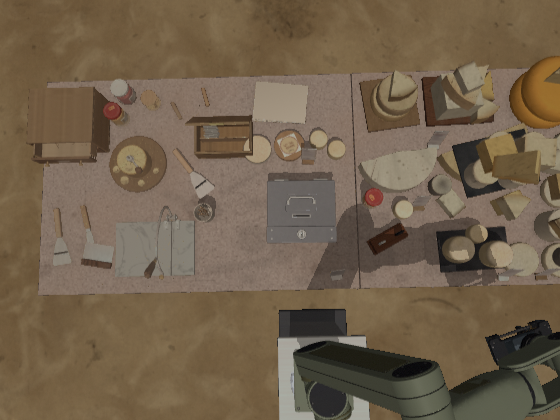

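View pics/scene.png

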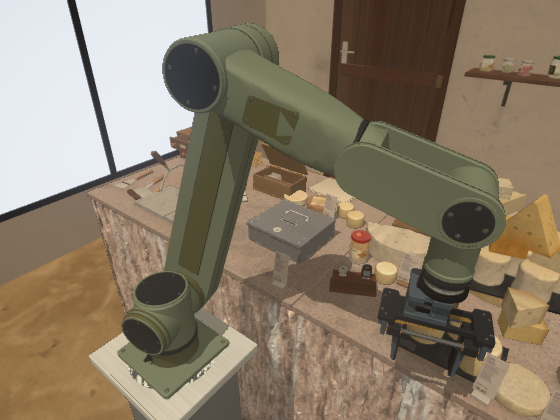

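The top view shows the lock at about (301,234), the box handle at (301,205), the key block at (387,238), the red honey lid at (373,198), the drum at (403,209) and the cup at (440,185). In the scene view the black head is the right-hand one at (367,270), with the steel key at (343,268).

Run:
```python
from h import *
T=np.load('top.npy');S=np.load('scene.npy')
print('lock',T[234,301],'honey',T[198,373],'drum',T[209,403],'cup',T[185,440])
im=cv2.imread('pics/top.png')
# box top
m=(abs(T[...,2]-.08)<.012)&(abs(T[...,0]-.5)<.3)&(abs(T[...,1])<.25)
p=T[m][:,:2].astype(np.float32);print('box',cv2.minAreaRect(p))
reg=np.zeros((420,560),bool);reg[220:258,362:412]=1
for lo,hi in((.04,.05),(.05,.15)):
    q=T[reg&(T[...,2]>lo)&(T[...,2]<hi)];print(lo,len(q),q.mean(0),cv2.minAreaRect(q[:,:2].astype(np.float32)))
q=T[reg&(T[...,2]>.055)];print(np.round(q,3).tolist()[:40])
for vu in((268,343),(270,367),(276,370),(230,277)):print(vu,S[vu])
a=cv2.imread('pics/top.png')[185:265,255:455];cv2.imwrite('pics/c1.png',cv2.resize(a,(800,320),interpolation=2))
```

```text
lock [0.51981709 0.06431929 0.04429587] honey [ 0.63640184 -0.19012474  0.0947335 ] drum [ 0.60092723 -0.30502108  0.04550106] cup [ 0.68279133 -0.43869548  0.05812809]
box ((0.5670134425163269, -0.04618591070175171), (0.37474098801612854, 0.4831847548484802), 10.983158111572266)
0.04 367 [ 0.49645826 -0.24780344  0.04527727] ((0.49797797203063965, -0.24994909763336182), (0.04805237427353859, 0.13148100674152374), 28.074365615844727)
0.05 111 [ 0.49883318 -0.24844213  0.06512364] ((0.4966915547847748, -0.24775594472885132), (0.046968959271907806, 0.12695515155792236), 29.228862762451172)
[[0.408, 0.098, 1.628], [0.408, 0.098, 1.628], [0.525, -0.291, 0.057], [0.522, -0.287, 0.086], [0.522, -0.29, 0.089], [0.521, -0.283, 0.059], [0.52, -0.283, 0.075], [0.518, -0.281, 0.097], [0.518, -0.285, 0.094], [0.518, -0.289, 0.093], [0.518, -0.292, 0.092], [0.516, -0.275, 0.076], [0.515, -0.273, 0.098], [0.515, -0.278, 0.095], [0.515, -0.281, 0.095], [0.515, -0.285, 0.094], [0.515, -0.288, 0.096], [0.408, 0.098, 1.628], [0.514, -0.27, 0.069], [0.512, -0.269, 0.086], [0.512, -0.271, 0.093], [0.511, -0.273, 0.098], [0.512, -0.278, 0.093], [0.511, -0.281, 0.093], [0.51, -0.266, 0.069], [0.509, -0.268, 0.078], [0.509, -0.269, 0.088], [0.508, -0.271, 0.091], [0.508, -0.274, 0.093], [0.508, -0.277, 0.097], [0.507, -0.269, 0.057], [0.506, -0.267, 0.079], [0.506, -0.27, 0.083], [0.505, -0.273, 0.083], [0.5, -0.275, 0.057], [0.408, 0.098, 1.628], [0.489, -0.228, 0.076], [0.408, 0.098, 1.628], [0.486, -0.221, 0.078], [0.485, -0.222, 0.089]]
(268, 343) [ 0.47504452 -0.2228855   0.07704869]
(270, 367) [ 0.50944724 -0.28468038  0.07841088]
(276, 370) [ 0.51384    -0.29499099  0.05771376]
(230, 277) [0.50606646 0.05583293 0.08525109]
```

View pics/c1.png

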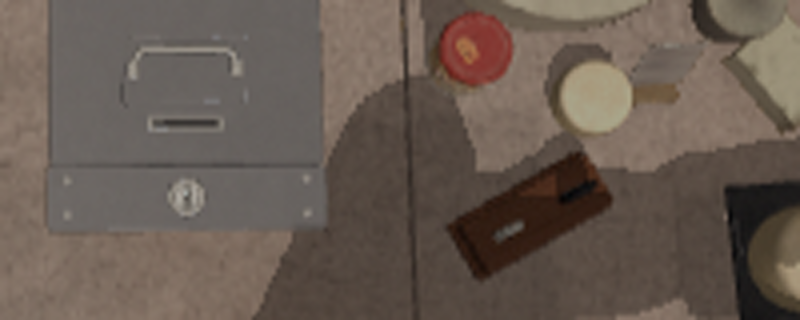

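Both keys fit the given sizes: big key near (0.515,-0.281), head width along about 28.5° off -y, top at 0.097. I'll go above it.

```bash
python3 -m creep '[{"claw":0.3,"slide":[1,-0.37,0],"rotation":[0,0,0]},{"claw":0.3,"slide":[1,-0.37,0],"rotation":[0,0,0]},{"claw":0.3,"slide":[1,-0.37,0],"rotation":[0,0,0]},{"claw":0.3,"slide":[1,-0.37,0],"rotation":[0,0,0]},{"claw":0.3,"slide":[1,-0.37,0],"rotation":[0,0,0]}]'
python3 -m creep '[{"claw":0.3,"slide":[1,-0.37,0],"rotation":[0,0,0]},{"claw":0.3,"slide":[1,-0.37,0],"rotation":[0,0,0]},{"claw":0.3,"slide":[1,-0.37,0],"rotation":[0,0,0]},{"claw":0.3,"slide":[1,-0.37,0],"rotation":[0,0,0]},{"claw":0.3,"slide":[1,-0.37,0],"rotation":[0,0,0]}]'
python3 -m creep '[{"claw":0.3,"slide":[1,-0.37,0],"rotation":[0,0,0]},{"claw":0.3,"slide":[1,-0.37,0],"rotation":[0,0,0]},{"claw":0.3,"slide":[1,-0.37,0],"rotation":[0,0,0]},{"claw":0.3,"slide":[0.5,-0.22,0],"rotation":[0,0,0]},{"claw":0.3,"slide":[0,0,0],"rotation":[0,0,-0.149]}]'
python3 -m creep '[{"claw":0.3,"slide":[0,0,0],"rotation":[0,0,-0.149]},{"claw":0.3,"slide":[0,0,0],"rotation":[0,0,-0.149]},{"claw":0.3,"slide":[0,0,0],"rotation":[0,0,-0.149]},{"claw":0.3,"slide":[0,0,0],"rotation":[0,0,-0.149]},{"claw":0.3,"slide":[0,0,0],"rotation":[0,0,-0.149]}]'
python3 -m creep '[{"claw":0.3,"slide":[0,0,0],"rotation":[0,0,-0.149]},{"claw":0.3,"slide":[0,0,0],"rotation":[0,0,-0.149]},{"claw":0.3,"slide":[0,0,0],"rotation":[0,0,-0.149]},{"claw":0.3,"slide":[0,0,0],"rotation":[0,0,-0.149]},{"claw":0.3,"slide":[0,0,0],"rotation":[0,0,-0.149]}]'
python3 -m creep '[{"claw":0.3,"slide":[0,0,0],"rotation":[0,0,-0.12]},{"claw":0.3,"slide":[0,0,0],"rotation":[0,0,0]},{"claw":0.3,"slide":[0,0,0],"rotation":[0,0,0]}]'
cat >> h.py <<'E'
def wcloud():
    o=r.get_obs();w=optics.get_image('wrist');K=np.array(w['mtx']);D=w['depth'];v,u=np.mgrid[:420,:560]
    a=(u-K[0,2])/K[0,0];b=(v-K[1,2])/K[1,1];th=np.hypot(a,b)+1e-9;s=np.tan(th)/th
    P=np.stack([a*s*D,-b*s*D,-D,D*0+1],-1)@np.array(w['hand_eye']).T
    return P[...,:3]@rot(o['eef_rot']).T+o['ee_pos'],w,o
def pose():
    o=r.get_obs();M=rot(o['eef_rot'])
    print('t',o['time'],'tcp',o['ee_pos'].round(4),'yaw_y',np.degrees(np.arctan2(M[1,1],M[0,1])).round(2),'zax',M[:,2].round(4),'F',o['contact_force'].round(2),'Mo',o['moment'].round(2),'w',round(o['width']*91,1),'ff',round(o['finger_force'],1),'j6',o['joint_positions'][5].round(3))
    return o,M
E
python3 - <<'E'
from h import *
pose();P,w,o=wcloud();save('pics/w1.png',w['img']);np.save('w1.npy',P)
E
```

```text
time: 0.65
ee_pos: [0.3011, -0.4486, 0.2137]
eef_rot: [-3.104, -0.481, 0.0]
contact_force: [0.4, -1.0, -1.4]
width: 0.7
finger_force: 0.0
time: 1.15
ee_pos: [0.4273, -0.3503, 0.2137]
eef_rot: [-3.104, -0.482, 0.001]
contact_force: [0.8, -1.3, -0.3]
width: 0.7
finger_force: 0.0
time: 1.65
ee_pos: [0.5157, -0.2801, 0.2135]
eef_rot: [-3.057, -0.721, 0.0]
contact_force: [-0.3, -0.2, -0.5]
width: 0.7
finger_force: 0.0
time: 2.15
ee_pos: [0.5138, -0.2818, 0.2137]
eef_rot: [-2.586, -1.783, 0.001]
contact_force: [0.7, 0.2, 0.3]
width: 0.701
finger_force: 0.0
time: 2.65
ee_pos: [0.5138, -0.2818, 0.2137]
eef_rot: [-1.759, -2.602, 0.001]
contact_force: [-0.8, 0.2, 0.3]
width: 0.701
finger_force: 0.0
time: 2.95
ee_pos: [0.5141, -0.2817, 0.2138]
eef_rot: [-1.612, -2.696, 0.0]
contact_force: [-0.6, 1.0, -1.1]
width: 0.699
finger_force: 0.0
t 2.95 tcp [ 0.5141 -0.2817  0.2138] yaw_y 28.25 zax [-4.e-04 -1.e-04 -1.e+00] F [-0.59  0.97 -1.06] Mo [-0.01 -0.14 -0.07] w 63.6 ff 0.0 j6 -1.014
```

View pics/w1.png

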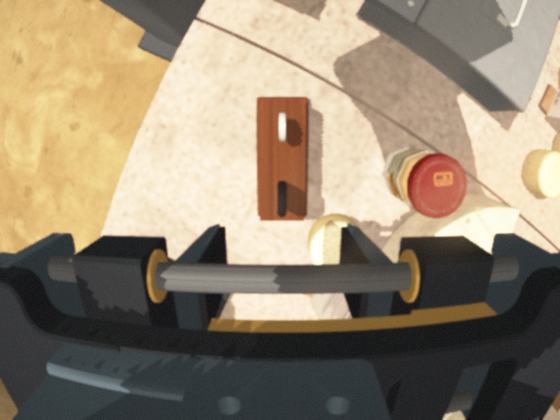

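The wrist view shows the block at columns 258-308, the black key head at (282,198) and the steel key at (282,127). The block is well aligned with the tool axes.

Run:
```python
from h import *
P=np.load('w1.npy');im=cv2.imread('pics/w1.png')
reg=np.zeros((420,560),bool);reg[170:222,262:305]=1
k=P[reg&(P[...,2]>.06)&(P[...,2]<.11)];print(len(k),k.mean(0),np.median(k,0),k[:,2].max(),cv2.minAreaRect(k[:,:2].astype(np.float32)))
top=k[k[:,2]>.088];print('top',len(top),top.mean(0),cv2.minAreaRect(top[:,:2].astype(np.float32)))
reg[:]=0;reg[90:225,250:315]=1
b=P[reg&(abs(P[...,2]-.046)<.004)];print('block',cv2.minAreaRect(b[:,:2].astype(np.float32)),b[:,2].mean())
reg[:]=0;reg[100:150,265:300]=1
k=P[reg&(P[...,2]>.06)&(P[...,2]<.11)];print('spare',len(k),k.mean(0))
```

```text
325 [ 0.50951629 -0.27717461  0.0894523 ] [ 0.50931758 -0.27658785  0.09319592] 0.09780309023613666 ((0.5108311772346497, -0.279285728931427), (0.00898490846157074, 0.02834635227918625), 29.301307678222656)
top 244 [ 0.51031384 -0.27931141  0.09378881] ((0.5106886625289917, -0.2802029848098755), (0.007491474039852619, 0.02695111371576786), 28.364913940429688)
block ((0.49497607350349426, -0.24979829788208008), (0.047986872494220734, 0.12960098683834076), 27.70276641845703) 0.04489820632269467
spare 178 [ 0.47812027 -0.21866645  0.07773513]
```

```bash
python3 -m creep '[{"claw":0.3,"slide":[0.08,-0.07,0.5],"rotation":[0,0,0]},{"claw":0.3,"slide":[0,0,1],"rotation":[0,0,0]},{"claw":0.3,"slide":[0,0,1],"rotation":[0,0,0]},{"claw":0.3,"slide":[0,0,1],"rotation":[0,0,0]},{"claw":0.3,"slide":[0,0,0.8],"rotation":[0,0,0]}]'
python3 -m creep '[{"claw":0.3,"slide":[0,0,0.6],"rotation":[0,0,0]},{"claw":0.3,"slide":[0,0,0.46],"rotation":[0,0,0]},{"claw":0.3,"slide":[0,0,0],"rotation":[0,0,0]},{"claw":0.9,"slide":[0,0,0],"rotation":[0,0,0]},{"claw":0.9,"slide":[0,0,0],"rotation":[0,0,0]}]' 50
python3 -m creep '[{"claw":1,"slide":[0,0,0],"rotation":[0,0,0]},{"claw":1,"slide":[0,0,0],"rotation":[0,0,0]},{"claw":1,"slide":[0,0,0],"rotation":[0,0,0]},{"claw":1,"slide":[0,0,0],"rotation":[0,0,0]}]' 50
python3 -c "
from h import *
pose()"
```

```text
time: 3.5
ee_pos: [0.5108, -0.2801, 0.0833]
eef_rot: [-1.61, -2.696, 0.0]
contact_force: [-0.0, 0.2, -0.4]
width: 0.7
finger_force: 0.0
time: 4.0
ee_pos: [0.5121, -0.2808, 0.0542]
eef_rot: [1.608, 2.697, -0.0]
contact_force: [-0.3, 0.0, -0.7]
width: 0.559
finger_force: 0.0
time: 4.4
ee_pos: [0.5116, -0.2804, 0.0534]
eef_rot: [1.608, 2.698, -0.0]
contact_force: [-0.9, -0.7, -0.2]
width: 0.204
finger_force: 0.0
t 4.4 tcp [ 0.5116 -0.2804  0.0534] yaw_y 28.41 zax [ 4.e-04 -3.e-04 -1.e+00] F [-0.94 -0.68 -0.16] Mo [ 0.02 -0.07  0.03] w 18.6 ff 0.0 j6 -1.017
```

```bash
python3 -m creep '[{"claw":1,"slide":[0,0,0],"rotation":[0,0,0]},{"claw":1,"slide":[0,0,0],"rotation":[0,0,0]},{"claw":1,"slide":[0,0,0],"rotation":[0,0,0]},{"claw":1,"slide":[0,0,0],"rotation":[0,0,0]}]' 50
python3 -c "
from h import *
pose()"
```

```text
time: 4.8
ee_pos: [0.5115, -0.2804, 0.0532]
eef_rot: [1.608, 2.699, -0.0]
contact_force: [-0.5, -0.4, 0.5]
width: 0.091
finger_force: 50.0
t 4.8 tcp [ 0.5115 -0.2804  0.0532] yaw_y 28.42 zax [ 1.e-04 -1.e-04 -1.e+00] F [-0.52 -0.38  0.51] Mo [ 0.04 -0.11  0.05] w 8.3 ff 50.0 j6 -1.017
```

```bash
python3 -m creep '[{"claw":1,"slide":[0,0,-0.3],"rotation":[0,0,0]},{"claw":1,"slide":[0,0,-0.6],"rotation":[0,0,0]},{"claw":1,"slide":[0,0,-1],"rotation":[0,0,0]},{"claw":1,"slide":[0,0,-1],"rotation":[0,0,0]},{"claw":1,"slide":[0,0,-1],"rotation":[0,0,0]}]'
python3 -m creep '[{"claw":1,"slide":[0,0,-1],"rotation":[0,0,-0.1]},{"claw":1,"slide":[0,0,-0.4],"rotation":[0,0,-0.14]},{"claw":1,"slide":[0,0,0],"rotation":[0,0,-0.14]},{"claw":1,"slide":[0,0,0],"rotation":[0,0,-0.14]},{"claw":1,"slide":[0,0,0],"rotation":[0,0,-0.14]}]'
python3 -m creep '[{"claw":1,"slide":[0,0,0],"rotation":[0,0,-0.14]},{"claw":1,"slide":[0,0,0],"rotation":[0,0,-0.14]},{"claw":1,"slide":[0,0.2,0],"rotation":[0,0,-0.135]},{"claw":1,"slide":[-0.1,0.6,0],"rotation":[0,0,0]},{"claw":1,"slide":[-0.2,1,0],"rotation":[0,0,0]}]'
python3 -m creep '[{"claw":1,"slide":[-0.2,1,0],"rotation":[0,0,0]},{"claw":1,"slide":[-0.2,1,0],"rotation":[0,0,0]},{"claw":1,"slide":[-0.2,1,0],"rotation":[0,0,0]},{"claw":1,"slide":[-0.2,1,0],"rotation":[0,0,0]},{"claw":1,"slide":[-0.2,1,0],"rotation":[0,0,0]}]'
python3 -m creep '[{"claw":1,"slide":[-0.2,1,0],"rotation":[0,0,0]},{"claw":1,"slide":[-0.2,1,0],"rotation":[0,0,0]},{"claw":1,"slide":[-0.2,1,0],"rotation":[0,0,0]},{"claw":1,"slide":[-0.2,0.9,0],"rotation":[0,0,0]},{"claw":1,"slide":[0,0.5,0],"rotation":[0,0,0]}]'
python3 -m creep '[{"claw":1,"slide":[0,0,0],"rotation":[0,0,0]},{"claw":1,"slide":[0,0,0],"rotation":[0,0,0]}]'
python3 - <<'E'
from h import *
pose();P,w,o=wcloud();save('pics/w2.png',w['img']);np.save('w2.npy',P)
E
```

```text
time: 5.3
ee_pos: [0.5113, -0.2803, 0.1718]
eef_rot: [1.608, 2.699, -0.0]
contact_force: [0.5, 0.4, -1.4]
width: 0.096
finger_force: 50.0
time: 5.8
ee_pos: [0.5113, -0.2803, 0.2129]
eef_rot: [0.638, 3.076, -0.001]
contact_force: [-0.6, 0.6, -0.4]
width: 0.098
finger_force: 50.0
time: 6.3
ee_pos: [0.5211, -0.2262, 0.2124]
eef_rot: [0.008, 3.141, -0.0]
contact_force: [0.3, 0.0, 0.2]
width: 0.098
finger_force: 50.0
time: 6.8
ee_pos: [0.551, -0.074, 0.2126]
eef_rot: [0.004, 3.141, 0.0]
contact_force: [0.3, 0.1, -1.1]
width: 0.096
finger_force: 50.0
time: 7.3
ee_pos: [0.5751, 0.0585, 0.2123]
eef_rot: [0.0, 3.141, 0.001]
contact_force: [-0.0, -0.5, -0.5]
width: 0.097
finger_force: 50.0
time: 7.5
ee_pos: [0.5747, 0.0553, 0.2122]
eef_rot: [-0.0, -3.141, 0.001]
contact_force: [-0.6, 0.0, -0.8]
width: 0.096
finger_force: 50.0
t 7.5 tcp [0.5747 0.0553 0.2122] yaw_y 89.99 zax [-4.e-04 -9.e-04 -1.e+00] F [-0.59  0.01 -0.84] Mo [ 0.09 -0.11  0.01] w 8.8 ff 50.0 j6 -1.494
```

View pics/w2.png

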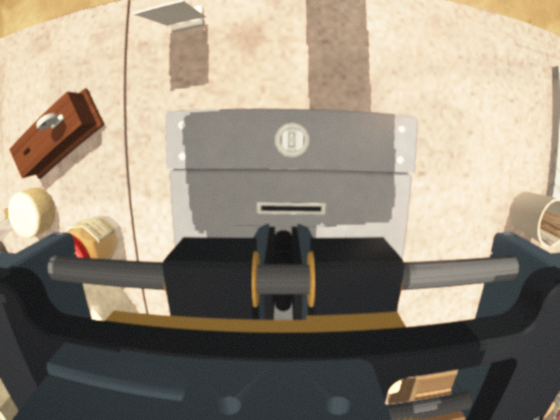

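The lock is at (292,140), slot upright in the picture (along world x); the box edges are nearly parallel to the image rows. The black key hangs between the fingers near (283,250).

```bash
cat >> h.py <<'E'
def ray(u,v,w,o,z):
    K=np.array(w['mtx']);a=(u-K[0,2])/K[0,0];b=(v-K[1,2])/K[1,1];t=np.hypot(a,b)+1e-12
    d=np.array([np.sin(t)*a/t,-np.sin(t)*b/t,-np.cos(t)]);H=np.array(w['hand_eye']);M=rot(o['eef_rot'])
    d=M@H[:3,:3]@d;c=M@H[:3,3]+o['ee_pos'];return c+d*(z-c[2])/d[2]
E
python3 - <<'E'
from h import *
import pickle
P=np.load('w2.npy');im=cv2.imread('pics/w2.png')
o=r.get_obs();w=optics.get_image('wrist')
print('lock px',ray(292,140,w,o,.0845),P[140,292],P[133,280],P[150,320])
# deck: points near z .08
reg=np.zeros((420,560),bool);reg[100:172,150:425]=1
q=P[reg&(abs(P[...,2]-.08)<.01)];print('deck z',np.median(q[:,2]));print(cv2.minAreaRect(q[:,:2].astype(np.float32)))
reg[:]=0;reg[120:160,270:315]=1
z=P[...,2];c=reg&(z>np.median(q[:,2])+.0025);print('collar',c.sum(),P[c].mean(0),cv2.minEnclosingCircle(P[c][:,:2].astype(np.float32)))
cr=cv2.resize(w['img'][105:175,245:345],(800,560),interpolation=2);save('pics/c2.png',cr)
cv2.imwrite('pics/c3.png',cv2.resize(im[220:320,230:340],(660,600),interpolation=2))
E
```

```text
lock px [0.51489858 0.0638801  0.0845    ] [0.51597278 0.06534291 0.04682592] [0.50839927 0.05341033 0.08277574] [0.52410206 0.09076073 0.07787455]
deck z 0.0789136532506938
((0.5148357152938843, 0.06458988040685654), (0.24580739438533783, 0.059948548674583435), 89.28228759765625)
collar 744 [0.51445081 0.06437047 0.08610421] ((0.5147094130516052, 0.06439487636089325), 0.016909712925553322)
```

View pics/c2.png

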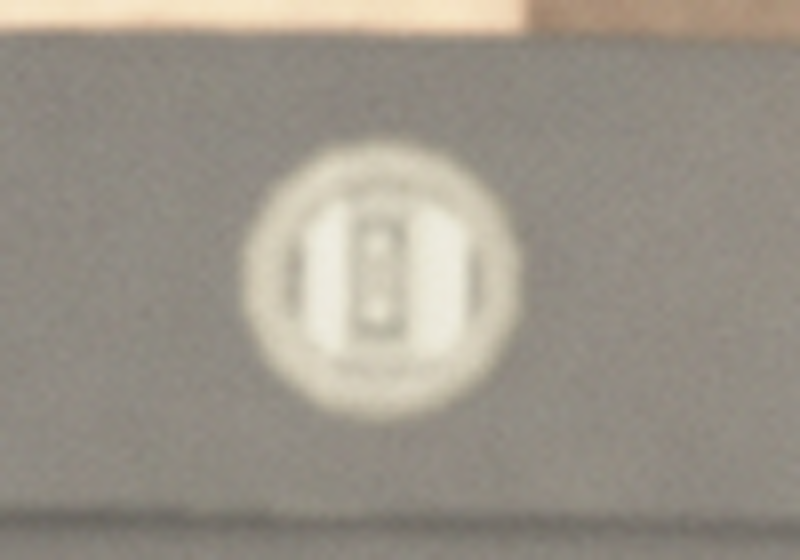

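```bash
python3 -m creep '[{"claw":1,"slide":[0.5,0.1,0],"rotation":[0,0,0.012]},{"claw":1,"slide":[0.9,0.1,0.3],"rotation":[0,0,0]},{"claw":1,"slide":[0.5,0.1,0.8],"rotation":[0,0,0]},{"claw":1,"slide":[0.1,0,0.8],"rotation":[0,0,0]},{"claw":1,"slide":[0,0,0.5],"rotation":[0,0,0]}]'
python3 -m creep '[{"claw":1,"slide":[0,0,0.15],"rotation":[0,0,0]},{"claw":1,"slide":[0,0,0],"rotation":[0,0,0]},{"claw":1,"slide":[0,0,0],"rotation":[0,0,0]}]'
python3 - <<'E'
from h import *
pose();P,w,o=wcloud();d=optics.get_image('scene')
a=cv2.resize(d['img'][190:260,230:330],(700,490),interpolation=2);save('pics/s2.png',a)
save('pics/w3.png',cv2.resize(w['img'][140:290,200:370],(680,600),interpolation=2))
E
```

```text
time: 8.1
ee_pos: [0.5136, 0.0638, 0.139]
eef_rot: [-0.022, -3.14, 0.001]
contact_force: [0.2, 0.0, -0.8]
width: 0.093
finger_force: 50.0
time: 8.4
ee_pos: [0.5161, 0.0647, 0.1365]
eef_rot: [0.02, 3.14, 0.0]
contact_force: [0.7, 1.3, 0.2]
width: 0.095
finger_force: 50.0
t 8.4 tcp [0.5161 0.0647 0.1365] yaw_y 89.27 zax [ 0.0017  0.     -1.    ] F [0.72 1.3  0.25] Mo [ 0.14 -0.17  0.01] w 8.6 ff 50.0 j6 -1.455
```

View pics/w3.png

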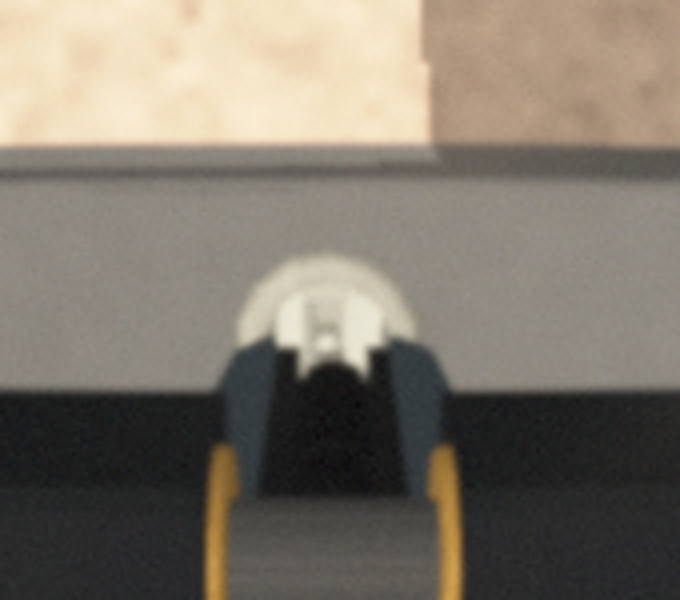

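Key and collar line up laterally to about a millimetre (collar centre column 328, head column 333 in the crop). I'll correct x and lower to the mouth.

```bash
python3 -m creep '[{"claw":1,"slide":[0.047,-0.01,0.1],"rotation":[0,0,0]},{"claw":1,"slide":[0,0,0.1],"rotation":[0,0,0]},{"claw":1,"slide":[0,0,0.07],"rotation":[0,0,0]},{"claw":1,"slide":[0,0,0.05],"rotation":[0,0,0]},{"claw":1,"slide":[0,0,0.04],"rotation":[0,0,0]}]'
python3 -m creep '[{"claw":1,"slide":[0,0,0.04],"rotation":[0,0,0]},{"claw":1,"slide":[0,0,0.04],"rotation":[0,0,0]},{"claw":1,"slide":[0,0,0.04],"rotation":[0,0,0]},{"claw":1,"slide":[0,0,0.04],"rotation":[0,0,0]},{"claw":1,"slide":[0,0,0.04],"rotation":[0,0,0]}]'
python3 -c "
from h import *
pose()"
```

```text
time: 9.0
ee_pos: [0.5138, 0.0649, 0.1246]
eef_rot: [-0.018, -3.141, 0.0]
contact_force: [0.0, -0.3, 0.4]
width: 0.096
finger_force: 50.0
time: 9.5
ee_pos: [0.5139, 0.0646, 0.1188]
eef_rot: [0.018, 3.141, -0.001]
contact_force: [1.0, -1.8, -0.5]
width: 0.095
finger_force: 50.0
t 9.5 tcp [0.5139 0.0646 0.1188] yaw_y 89.33 zax [ 2.e-04 -6.e-04 -1.e+00] F [ 0.98 -1.84 -0.47] Mo [-0.23 -0.13  0.04] w 8.7 ff 50.0 j6 -1.456
```

```bash
python3 -m creep '[{"claw":1,"slide":[0,0,0.04],"rotation":[0,0,0]},{"claw":1,"slide":[0,0,0.04],"rotation":[0,0,0]},{"claw":1,"slide":[0,0,0.04],"rotation":[0,0,0]},{"claw":1,"slide":[0,0,0.04],"rotation":[0,0,0]},{"claw":1,"slide":[0,0,0.04],"rotation":[0,0,0]}]' 60
python3 -c "
from h import *
pose()"
python3 -m creep '[{"claw":1,"slide":[0,0,0.03],"rotation":[0,0,0]},{"claw":1,"slide":[0,0,0.03],"rotation":[0,0,0]},{"claw":1,"slide":[0,0,0.03],"rotation":[0,0,0]},{"claw":1,"slide":[0,0,0.03],"rotation":[0,0,0]},{"claw":1,"slide":[0,0,0.03],"rotation":[0,0,0]}]'
python3 -c "
from h import *
pose()"
```

```text
time: 10.0
ee_pos: [0.514, 0.0646, 0.1128]
eef_rot: [0.018, 3.141, -0.001]
contact_force: [-0.3, -3.0, -0.5]
width: 0.099
finger_force: 60.0
t 10.0 tcp [0.514  0.0646 0.1128] yaw_y 89.33 zax [ 2.e-04 -6.e-04 -1.e+00] F [-0.25 -2.96 -0.49] Mo [-0.52 -0.11 -0.01] w 9.0 ff 60.0 j6 -1.456
time: 10.5
ee_pos: [0.514, 0.0646, 0.1088]
eef_rot: [0.018, 3.141, -0.001]
contact_force: [-1.6, -3.8, 7.8]
width: 0.094
finger_force: 60.0
t 10.5 tcp [0.514  0.0646 0.1088] yaw_y 89.33 zax [ 4.e-04 -5.e-04 -1.e+00] F [-1.56 -3.81  7.78] Mo [-0.92  0.23 -0.05] w 8.6 ff 60.0 j6 -1.456
```

```bash
python3 -m creep '[{"claw":1,"slide":[0,-0.02,0.03],"rotation":[0,0,0]},{"claw":1,"slide":[0,0,0.03],"rotation":[0,0,0]},{"claw":1,"slide":[0,0,0.03],"rotation":[0,0,0]},{"claw":1,"slide":[0,0,0.03],"rotation":[0,0,0]},{"claw":1,"slide":[0,0,0.03],"rotation":[0,0,0]}]' 60
python3 -c "
from h import *
pose()"
python3 -m creep '[{"claw":1,"slide":[0,0,0.03],"rotation":[0,0,0]},{"claw":1,"slide":[0,0,0.03],"rotation":[0,0,0]},{"claw":1,"slide":[0,0,0.03],"rotation":[0,0,0]}]'
python3 -c "
from h import *
pose()"
```

```text
time: 11.0
ee_pos: [0.5139, 0.0645, 0.1052]
eef_rot: [0.019, 3.141, 0.001]
contact_force: [-1.0, -2.3, 9.9]
width: 0.097
finger_force: 60.0
t 11.0 tcp [0.5139 0.0645 0.1052] yaw_y 89.31 zax [ 8.e-04  6.e-04 -1.e+00] F [-1.04 -2.27  9.95] Mo [-0.52  0.3   0.01] w 8.8 ff 60.0 j6 -1.457
time: 11.3
ee_pos: [0.5139, 0.0645, 0.1017]
eef_rot: [0.019, 3.141, 0.001]
contact_force: [-0.9, -2.2, 4.6]
width: 0.099
finger_force: 60.0
t 11.3 tcp [0.5139 0.0645 0.1017] yaw_y 89.31 zax [ 6.e-04  6.e-04 -1.e+00] F [-0.95 -2.18  4.57] Mo [-0.49  0.02  0.01] w 9.0 ff 60.0 j6 -1.457
```

```bash
python3 -m creep '[{"claw":1,"slide":[0,-0.01,0.03],"rotation":[0,0,0]},{"claw":1,"slide":[0,0,0.03],"rotation":[0,0,0]},{"claw":1,"slide":[0,0,0.03],"rotation":[0,0,0]},{"claw":1,"slide":[0,0,0.03],"rotation":[0,0,0]},{"claw":1,"slide":[0,0,0.03],"rotation":[0,0,0]}]' 60
python3 -c "
from h import *
pose()"
python3 -m creep '[{"claw":1,"slide":[0,0,0.03],"rotation":[0,0,0]},{"claw":1,"slide":[0,0,0.03],"rotation":[0,0,0]},{"claw":1,"slide":[0,0,0.03],"rotation":[0,0,0]}]'
python3 -c "
from h import *
pose()"
```

```text
time: 11.8
ee_pos: [0.5144, 0.0644, 0.0972]
eef_rot: [0.019, 3.14, 0.001]
contact_force: [-1.3, -0.7, 8.1]
width: 0.096
finger_force: 60.0
t 11.8 tcp [0.5144 0.0644 0.0972] yaw_y 89.3 zax [ 1.3e-03  9.0e-04 -1.0e+00] F [-1.3  -0.71  8.13] Mo [0.02 0.07 0.01] w 8.7 ff 60.0 j6 -1.457
time: 12.1
ee_pos: [0.5151, 0.0644, 0.095]
eef_rot: [0.019, 3.138, 0.002]
contact_force: [-1.0, -0.2, 8.3]
width: 0.095
finger_force: 60.0
t 12.1 tcp [0.5151 0.0644 0.095 ] yaw_y 89.31 zax [ 0.003  0.001 -1.   ] F [-0.98 -0.23  8.26] Mo [-0.01 -0.1  -0.02] w 8.7 ff 60.0 j6 -1.457
```

```bash
python3 -m creep '[{"claw":1,"slide":[0,0,0.03],"rotation":[0,0,0]},{"claw":1,"slide":[0,0,0.03],"rotation":[0,0,0]},{"claw":1,"slide":[0,0,0.03],"rotation":[0,0,0]}]'
python3 -c "
from h import *
pose()"
python3 -m creep '[{"claw":1,"slide":[0,0,0.02],"rotation":[0,0,0]},{"claw":1,"slide":[0,0,0.02],"rotation":[0,0,0]}]'
python3 -c "
from h import *
pose()"
```

```text
time: 12.4
ee_pos: [0.5151, 0.0644, 0.0924]
eef_rot: [0.019, 3.138, 0.002]
contact_force: [-0.9, -0.1, 10.3]
width: 0.099
finger_force: 60.0
t 12.4 tcp [0.5151 0.0644 0.0924] yaw_y 89.31 zax [ 0.0032  0.001  -1.    ] F [-0.86 -0.14 10.29] Mo [ 0.   -0.05 -0.05] w 9.0 ff 60.0 j6 -1.457
time: 12.6
ee_pos: [0.515, 0.0644, 0.0905]
eef_rot: [0.019, 3.139, 0.001]
contact_force: [2.2, -0.5, 3.2]
width: 0.097
finger_force: 60.0
t 12.6 tcp [0.515  0.0644 0.0905] yaw_y 89.31 zax [ 2.8e-03  9.0e-04 -1.0e+00] F [ 2.16 -0.5   3.21] Mo [ 0.09 -0.47  0.03] w 8.8 ff 60.0 j6 -1.457
```

```bash
python3 -m creep '[{"claw":1,"slide":[0,0,0.02],"rotation":[0,0,0]},{"claw":1,"slide":[0,0,0.02],"rotation":[0,0,0]}]'
python3 -c "
from h import *
pose()"
python3 -m creep '[{"claw":1,"slide":[0,0,0.02],"rotation":[0,0,0]},{"claw":1,"slide":[0,0,0],"rotation":[0,0,0]}]'
python3 -c "
from h import *
pose()"
```

```text
time: 12.8
ee_pos: [0.515, 0.0644, 0.0898]
eef_rot: [0.019, 3.139, 0.001]
contact_force: [-0.2, 0.4, 13.4]
width: 0.095
finger_force: 60.0
t 12.8 tcp [0.515  0.0644 0.0898] yaw_y 89.31 zax [ 2.6e-03  9.0e-04 -1.0e+00] F [-0.21  0.39 13.37] Mo [ 0.11 -0.07  0.05] w 8.7 ff 60.0 j6 -1.457
time: 13.0
ee_pos: [0.515, 0.0644, 0.0898]
eef_rot: [0.019, 3.139, 0.001]
contact_force: [-0.4, 0.8, 13.9]
width: 0.091
finger_force: 60.0
t 13.0 tcp [0.515  0.0644 0.0898] yaw_y 89.31 zax [ 3.e-03  9.e-04 -1.e+00] F [-0.43  0.81 13.86] Mo [ 0.09  0.01 -0.04] w 8.3 ff 60.0 j6 -1.457
```

```bash
python3 -m creep '[{"claw":1,"slide":[0,0,0.04],"rotation":[0,0,0.02]},{"claw":1,"slide":[0,0,0.04],"rotation":[0,0,-0.04]},{"claw":1,"slide":[0,0,0.02],"rotation":[0,0,0.02]}]'
python3 - <<'E'
from h import *
pose();P,w,o=wcloud();save('pics/w4.png',cv2.resize(w['img'][140:290,200:370],(680,600),interpolation=2))
E
```

```text
time: 13.3
ee_pos: [0.5152, 0.0643, 0.0894]
eef_rot: [0.018, 3.137, 0.001]
contact_force: [-7.4, -1.8, 33.6]
width: 0.097
finger_force: 60.0
t 13.3 tcp [0.5152 0.0643 0.0894] yaw_y 89.33 zax [ 4.1e-03  7.0e-04 -1.0e+00] F [-7.4  -1.8  33.59] Mo [-0.07  1.2   0.07] w 8.8 ff 60.0 j6 -1.458
```

View pics/w4.png

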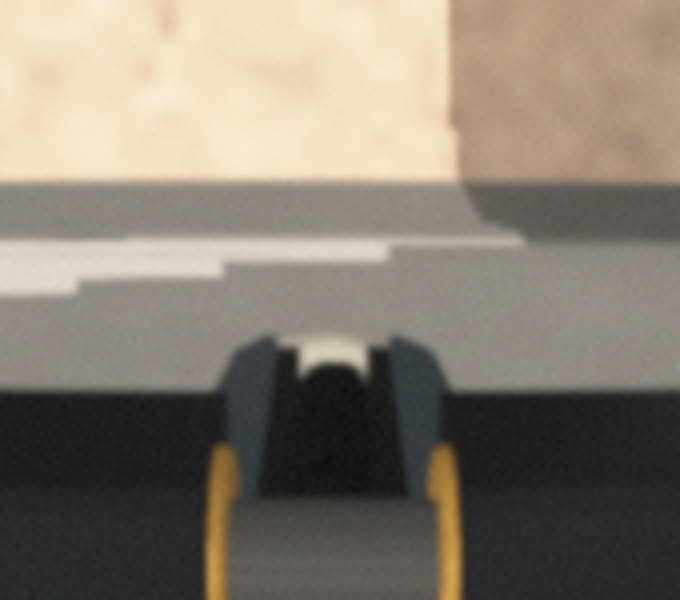

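The view shows the head unchanged in the grip and the shoulder down on the collar; 20 N more gave only 0.4 mm, so it is home. I'll ease the push and turn clockwise.

```bash
python3 -m creep '[{"claw":1,"slide":[0,0,-0.04],"rotation":[0,0,0]},{"claw":1,"slide":[0,0,0],"rotation":[0,0,0]},{"claw":1,"slide":[0,0,0],"rotation":[0,0,0.05]},{"claw":1,"slide":[0,0,0],"rotation":[0,0,0.1]},{"claw":1,"slide":[0,0,0],"rotation":[0,0,0.1]}]'
python3 -c "
from h import *
pose()"
python3 -m creep '[{"claw":1,"slide":[0,0,0],"rotation":[0,0,0.1]},{"claw":1,"slide":[0,0,0],"rotation":[0,0,0.1]}]'
python3 -c "
from h import *
pose()"
```

```text
time: 13.85
ee_pos: [0.5152, 0.0644, 0.0896]
eef_rot: [0.415, 3.11, 0.002]
contact_force: [-3.8, 0.2, 22.4]
width: 0.094
finger_force: 60.0
t 13.85 tcp [0.5152 0.0644 0.0896] yaw_y 74.78 zax [ 4.2e-03  9.0e-04 -1.0e+00] F [-3.79  0.17 22.42] Mo [0.14 0.54 0.06] w 8.6 ff 60.0 j6 -1.204
time: 14.05
ee_pos: [0.5153, 0.0645, 0.0896]
eef_rot: [0.724, 3.053, 0.003]
contact_force: [-4.3, 0.0, 22.5]
width: 0.097
finger_force: 60.0
t 14.05 tcp [0.5153 0.0645 0.0896] yaw_y 63.31 zax [ 0.0044  0.0012 -1.    ] F [-4.3   0.   22.48] Mo [0.09 0.5  0.15] w 8.8 ff 60.0 j6 -1.004
```

```bash
python3 -m creep '[{"claw":1,"slide":[0,0,-0.01],"rotation":[0,0,0.1]},{"claw":1,"slide":[0,0,0],"rotation":[0,0,0.1]},{"claw":1,"slide":[0,0,0],"rotation":[0,0,0.1]},{"claw":1,"slide":[0,0,0],"rotation":[0,0,0.1]}]'
python3 -c "
from h import *
pose()"
python3 -m creep '[{"claw":1,"slide":[0,0,0],"rotation":[0,0,0.1]},{"claw":1,"slide":[0,0,0],"rotation":[0,0,0.1]},{"claw":1,"slide":[0,0,0],"rotation":[0,0,0.1]},{"claw":1,"slide":[0,0,0],"rotation":[0,0,0.1]}]'
python3 -c "
from h import *
pose()"
```

```text
time: 14.45
ee_pos: [0.5155, 0.0646, 0.0896]
eef_rot: [1.316, 2.849, 0.005]
contact_force: [-2.6, -0.0, 20.7]
width: 0.095
finger_force: 60.0
t 14.45 tcp [0.5155 0.0646 0.0896] yaw_y 40.4 zax [ 0.0046  0.0012 -1.    ] F [-2.62 -0.03 20.66] Mo [0.08 0.39 0.13] w 8.7 ff 60.0 j6 -0.604
time: 14.85
ee_pos: [0.5157, 0.0646, 0.0896]
eef_rot: [1.856, 2.531, 0.006]
contact_force: [-2.0, 1.0, 20.1]
width: 0.093
finger_force: 60.0
t 14.85 tcp [0.5157 0.0646 0.0896] yaw_y 17.49 zax [ 0.005   0.0012 -1.    ] F [-2.04  1.05 20.08] Mo [0.03 0.34 0.2 ] w 8.5 ff 60.0 j6 -0.204
```

```bash
python3 -m creep '[{"claw":1,"slide":[0,0,0],"rotation":[0,0,0.1]},{"claw":1,"slide":[0,0,0],"rotation":[0,0,0.1]},{"claw":1,"slide":[0,0,0],"rotation":[0,0,0.1]},{"claw":1,"slide":[0,0,0],"rotation":[0,0,0.06]},{"claw":1,"slide":[0,0,0],"rotation":[0,0,0]}]'
python3 - <<'E'
from h import *
pose();P,w,o=wcloud();pose();T=cloud(optics.get_image('top'));S=optics.get_image('scene');C=cloud(S)
im=np.hstack([cv2.resize(w['img'],(420,315)),cv2.resize(S['img'][180:285,220:346],(378,315))]);save('pics/fin.png',im)
T0=np.load('top.npy');dz=T-T0
m=(abs(T0[...,2]-.08)<.006)&(T0[...,0]>.55)&(T0[...,0]<.72)&(abs(T0[...,1]-.065)<.1)&(abs(dz[...,2])<.03)
x=T0[m][:,0];z=dz[m][:,2]
for a in np.arange(.55,.72,.03):
    s=(x>a)&(x<a+.03);print(round(a,2),s.sum(),np.median(z[s]).round(4) if s.any() else None)
E
```

```text
time: 15.35
ee_pos: [0.5158, 0.0646, 0.0896]
eef_rot: [2.276, 2.161, 0.007]
contact_force: [-1.2, 0.5, 19.9]
width: 0.096
finger_force: 60.0
t 15.35 tcp [0.5158 0.0646 0.0896] yaw_y -2.97 zax [ 0.0052  0.0012 -1.    ] F [-1.21  0.51 19.85] Mo [-0.01  0.39  0.1 ] w 8.8 ff 60.0 j6 0.153
t 15.4 tcp [0.5158 0.0646 0.0896] yaw_y -2.92 zax [ 0.0052  0.0012 -1.    ] F [-1.91  0.43 20.15] Mo [-0.02  0.4   0.08] w 8.3 ff 60.0 j6 0.153
0.55 101 0.0068
0.58 148 0.0053
0.61 331 0.004
0.64 427 0.0033
0.67 409 0.0015
0.7 145 0.0007
```

View pics/fin.png

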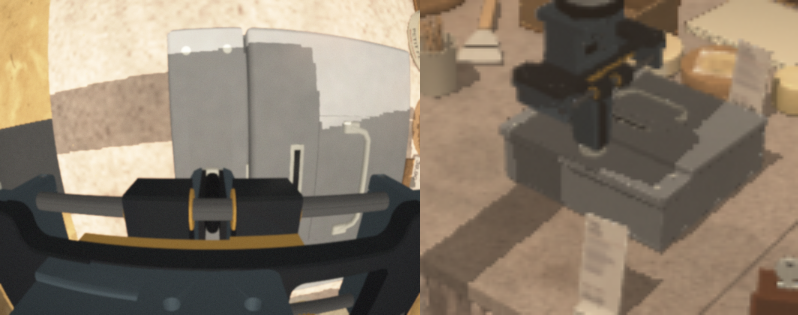

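The lid has risen 7 mm at its front, tapering to the hinge (about 0.045 rad), and the key is still gripped. I'll add a slight turn for margin and hand in.

```bash
python3 -m creep '[{"claw":1,"slide":[0,0,0],"rotation":[0,0,0.04]},{"claw":1,"slide":[0,0,0],"rotation":[0,0,0]},{"claw":1,"slide":[0,0,0],"rotation":[0,0,0]}]'
python3 -c "
from h import *
pose();print(r.hand_in())"
```

```text
time: 15.8
ee_pos: [0.5159, 0.0646, 0.0896]
eef_rot: [2.318, 2.116, 0.007]
contact_force: [-2.0, -0.1, 19.3]
width: 0.097
finger_force: 60.0
t 15.8 tcp [0.5159 0.0646 0.0896] yaw_y -5.21 zax [ 0.0053  0.0012 -1.    ] F [-1.99 -0.06 19.34] Mo [-0.04  0.36  0.12] w 8.8 ff 60.0 j6 0.192
the job is handed in; nothing more can be done
None
```

I handed the job in at about 16 s with the big key home in the lock and turned about 94° clockwise, the lid ajar at roughly 0.045 rad (front edge about 7 mm up), and the key still gripped at 60 N; the hand-in returned no verdict.

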